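Lay the finished watch heads out on their matching trays

TASK

Put each of the four loose watch heads on the tray whose dark outline has its shape and size: dial up, lying flat, centred on the outline, with its lugs lined up with the outline's (either way round will do). Set each one down gently, without dropping it, and do not push or tip the eye loupe and the glass jar that stand among them.

Things in the scene. Friction and masses are not known exactly. Their poses are not given: they have to be found in the camera images.
- watch_large_round: The large round dark steel watch head (white dial, no strap), loose on the table, dial up: round case 52 mm in diameter, lug bar 26 mm wide, 64 mm over the lug ends. Case 13 mm high, lug bar 11 mm; about 110 g, +-40 %. Origin: centre of underside. x along the lug bar (12-6 line), z up out of the dial; crown 3.5 mm out at -y. Lug ends are flat upright faces square to x, good to grip.
- tray_large_round: Fixed tray of the large round watch: purple plate 96 (x) by 80 mm (y), white pad with flat top 8 mm above the underside, no raised rim; in its middle the dark grey outline of the large round watch, lug bar along x, 1.5 mm larger all round, flush. Origin: centre of underside, on the table; z up.
- watch_small_round: The small round dark steel watch head (white dial, no strap), loose on the table, dial up: round case 36 mm in diameter, lug bar 20 mm wide, 47 mm over the lug ends. Case 13 mm high, lug bar 11 mm; about 60 g, +-40 %. Origin: centre of underside. x along the lug bar (12-6 line), z up out of the dial; crown 3.5 mm out at -y. Lug ends are flat upright faces square to x, good to grip.
- tray_small_round: Fixed tray of the small round watch: purple plate 96 (x) by 80 mm (y), white pad with flat top 8 mm above the underside, no raised rim; in its middle the dark grey outline of the small round watch, lug bar along x, 1.5 mm larger all round, flush. Origin: centre of underside, on the table; z up.
- watch_square: The square dark steel watch head (white dial, no strap), loose on the table, dial up: square case 42 x 42 mm, lug bar 24 mm wide, 55 mm over the lug ends. Case 13 mm high, lug bar 11 mm; about 90 g, +-40 %. Origin: centre of underside. x along the lug bar (12-6 line), z up out of the dial; crown 3.5 mm out at -y. Lug ends are flat upright faces square to x, good to grip.
- tray_square: Fixed tray of the square watch: purple plate 96 (x) by 80 mm (y), white pad with flat top 8 mm above the underside, no raised rim; in its middle the dark grey outline of the square watch, lug bar along x, 1.5 mm larger all round, flush. Origin: centre of underside, on the table; z up.
- watch_oblong: The oblong dark steel watch head (white dial, no strap), loose on the table, dial up: oblong case 52 mm (x) by 30 mm (y), lug bar 22 mm wide, 61 mm over the lug ends. Case 13 mm high, lug bar 11 mm; about 75 g, +-40 %. Origin: centre of underside. x along the lug bar (12-6 line), z up out of the dial; crown 3.5 mm out at -y. Lug ends are flat upright faces square to x, good to grip.
- tray_oblong: Fixed tray of the oblong watch: purple plate 96 (x) by 80 mm (y), white pad with flat top 8 mm above the underside, no raised rim; in its middle the dark grey outline of the oblong watch, lug bar along x, 1.5 mm larger all round, flush. Origin: centre of underside, on the table; z up.
- loupe: Black eye loupe standing among the work, a tapered cylinder 36 mm across at the foot and 32 mm high, light and loose; bystander. Origin: centre of its underside.
- jar: Small amber glass jar with a metal cap, 38 mm across and 45 mm high, loose; bystander. Origin: centre of its underside.

How it is judged:
At the end, for the whole second after the job is handed in: Each watch head lies flat and at rest on the pad of its own tray, dial up, its centre within 10 mm of the outline's centre and its lug line within 15 degrees of the outline's (either way round) (horizontal distance between watch_large_round and tray_large_round below 0.01 m and angle between the x axis of watch_large_round and the x axis of tray_large_round, either way round below 0.26 rad and angle between each of watch_large_round, watch_small_round, watch_square, watch_oblong's own z axis and vertical below 0.1 rad and z of watch_large_round in the frame of tray_large_round between 0.005 and 0.011 m and linear speed of each of watch_large_round, watch_small_round, watch_square, watch_oblong below 0.02 m/s and horizontal distance between watch_small_round and tray_small_round below 0.01 m and angle between the x axis of watch_small_round and the x axis of tray_small_round, either way round below 0.26 rad and z of watch_small_round in the frame of tray_small_round between 0.005 and 0.011 m and horizontal distance between watch_square and tray_square below 0.01 m and angle between the x axis of watch_square and the x axis of tray_square, either way round below 0.26 rad and z of watch_square in the frame of tray_square between 0.005 and 0.011 m and horizontal distance between watch_oblong and tray_oblong below 0.01 m and angle between the x axis of watch_oblong and the x axis of tray_oblong, either way round below 0.26 rad and z of watch_oblong in the frame of tray_oblong between 0.005 and 0.011 m); the robot touches nothing.
It fails at once if a watch is dropped or knocked: faster than 0.6 m/s within 30 mm of the table ((linear speed of watch_large_round above 0.6 m/s and height (world z) of watch_large_round below 0.03 m) or (linear speed of watch_small_round above 0.6 m/s and height (world z) of watch_small_round below 0.03 m) or (linear speed of watch_square above 0.6 m/s and height (world z) of watch_square below 0.03 m) or (linear speed of watch_oblong above 0.6 m/s and height (world z) of watch_oblong below 0.03 m)).
It fails at once if the loupe is pushed more than 20 mm or tipped over (distance of loupe from where it was at the start of the episode above 0.02 m or angle between loupe's own z axis and vertical above 0.5 rad).
It fails at once if the jar is pushed more than 20 mm or tipped over (distance of jar from where it was at the start of the episode above 0.02 m or angle between jar's own z axis and vertical above 0.5 rad).
It also fails if it takes over 96 s, if anything falls off the work surface, if the arm or the gripper's body presses on something with over 40 N, if the wrist force passes 120 N, or if a joint passes its speed limit or range.

ROBOT

A 6-joint arm with a two-finger parallel gripper is mounted at the origin on the work surface. World frame = base frame: x ahead of the robot, y to its left, z up, the work surface at z = 0. Lengths are in m, angles in rad, forces in N, time in s.
With the tool pointing down it reaches from about 0.325 to 0.775 m from the base axis. Payload 9.3 kg.
Tool frame: the origin (TCP) lies on the centre line of the jaws, within the pads' length; the fingertips stand bot.tip_extent ahead of it and the grasp point (between the pads) is the TCP (bot.tip_extent is the distance from the TCP to the fingertips, in m); z points along the fingers, y is the line along which they close (so a half turn about z gives the same grasp; the last joint's range is limited). The gripper opens to 85 mm and grips with 20 to 120 N. Pads are 22 mm wide; open, the fingers measure 114 mm over their backs; the gripper's body (76 mm by 85 mm) begins 54 mm behind the grasp point. The pads swing forward as they close: fully open they stand 13 mm farther back than shut.
Start: joints at [-1.475, 0.259, 0.021, 1.334, 0, 1.418], TCP at [0.135, -0.533, 0.25] pointing down, gripper open.
Joint ranges: [-3.04, 3.04], [-0.91, 1.82], [-1.04, 1.36], [-1.92, 1.95], [-1.52, 1.45], [-3.14, 3.14]. Speed limits (rad/s): [2.22, 2.22, 2.79, 3.14, 3.14, 3.14].

INTERFACE

Orientations are given as [roll, pitch, yaw] about the fixed x, y, z axes, in that order (R = Rz(yaw) Ry(pitch) Rx(roll)).
In Python, from workcell import bot gives the robot as it stands. Calls block until the motion is done:
- bot.reach(position, orientation): joint-space move of the TCP to a pose.
- bot.move_linear(position, max_speed=0.15, attitude=None, stop_force=None): straight line of the TCP; attitude=None keeps the orientation; max_speed is the mean speed in m/s. With stop_force (N) it stops when the force on the tool has changed by that much, and returns True; else False.
- bot.move_j(angles): joint-space move.
- bot.ungrasp() and bot.grab(grasp_force=None): open the fingers fully, or close them until they stop; grasp_force is the grip in N (None keeps the last).
- bot.sleep(seconds).
- bot.inverse_kinematics(position, orientation): joint angles nearest the present ones, or None.
- bot.read_state(): the state.
- bot.read_camera(name): name is "scene" or "top"; returns the picture (420x560x3 uint8, red, green, blue); there is no depth.
- bot.calibration(name): a dict with "vfov" (degrees; the focal length in pixels is half the picture's height over the tangent of half this angle, whatever the lens; pixels are square), "cx", "cy" (the principal point, pixels), "cam_to_world" (4x4, takes a point from camera to world coordinates). Camera axes: x right, y up, looking along -z (the intrinsics and any distortion apply to the point x, -y, -z); pixel columns grow to the right and rows downward; lengths in m; the calibration is good to about 2 mm. A picture is of the moment at which its call begins. calibration takes no time and is no camera call.
A pose or a line that the arm cannot do raises bot.MotionError and nothing moves.
- bot.finish_job(): hands the job in; it is judged then, once.
Trained networks look in the newest picture that a camera, given by its name, has taken for a name from the list of things; names that differ only in an ending like _2 or _b are one class to them, and where a whole thing is asked for, a point or a joint stands for the part that bears it (a point fixed in the world has none). Each returns a list of dicts, best first, with "score" (0 to 1); they miss things now and then, are a little off and sometimes report something else, mostly with a low value. They report only what shows in the picture. A call takes as long as a camera call.
- bot.look_for(camera, thing): "at" ([column, row] in pixels, amid what is visible of it).
- bot.trace(camera, thing): "region" (420x560 bool, what is visible of it) and "at" ([column, row] in pixels, amid what is visible of it).
The state is a dict: "time": time; "joint_positions": joint angles; "qvel": joint speeds; "tau": joint torques, N m; "position": TCP position; "eef_rot": TCP orientation; "force": force on the tool from outside, world axes, zero at the start; "torque": the same for the moment, N m; "grip_width": finger opening in m; "grip_force": force on a finger pad.
Only numpy, scipy, OpenCV 4.12 (cv2) and the standard library are available. Lean on these libraries where they do the work, as an engineer would, in place of code of your own. Each camera call takes 0.05 s, during which the arm holds its last target. There are 200 camera calls.

## Working session

There is one attempt and no reset: what is moved stays moved. The work goes in short steps, each a Python script; the robot and the scene stay as the last script left them, time stands still between calls to the robot, and variables do not carry over. Pictures are saved under pics/ and viewed, at most 14 in all, crops included, and the job is handed in when it is done.

```bash
ls; mkdir -p pics; python3 - <<'E'
from workcell import bot
import cv2
for n in("top","scene"):
    im=bot.read_camera(n); cv2.imwrite(f"pics/{n}0.png",im[:,:,::-1]); c=bot.calibration(n); print(n,c)
print(bot.tip_extent,bot.read_state())
E
```

```text
pics
top {'vfov': 47.529053876608224, 'cx': 271.30030648243036, 'cy': 200.0800215141985, 'cam_to_world': array([[ 0.02871586,  0.98939985, -0.14234935,  0.33006919],
       [-0.99944472,  0.03082702,  0.01264729,  0.00953521],
       [ 0.01690144,  0.14190713,  0.98973568,  1.30080028],
       [ 0.        ,  0.        ,  0.        ,  1.        ]])}
scene {'vfov': 54.552174937567884, 'cx': 280.2398364083852, 'cy': 207.96010473702032, 'cam_to_world': array([[ 0.4584261 , -0.52244094,  0.71895826,  1.20858607],
       [ 0.8886607 ,  0.2797493 , -0.36334901, -0.33338073],
       [-0.01129967,  0.80547862,  0.5925171 ,  0.59902628],
       [ 0.        ,  0.        ,  0.        ,  1.        ]])}
0.019 {'time': 0.1, 'joint_positions': array([-1.47462550e+00,  2.59104543e-01,  2.08548048e-02,  1.33369090e+00,
        3.05169763e-05,  1.41818578e+00]), 'qvel': array([ 0.00065756, -0.00067028,  0.0048133 , -0.00122865, -0.00060851,
        0.00051356]), 'tau': array([ 5.14720581e-03, -5.56691730e+01,  3.45071590e+01,  1.15235968e-02,
       -1.67629782e-04, -5.87467397e-06]), 'position': array([ 0.13539934, -0.53284583,  0.24975039]), 'eef_rot': array([-3.14046628e+00, -2.04119145e-04,  2.48781245e-01]), 'force': array([-0.60939358, -0.22098227,  0.20440676]), 'torque': array([ 0.06894297, -0.02804957, -0.01440697]), 'grip_force': 0.0, 'grip_width': 0.08564804363955014}
```

View pics/top0.png

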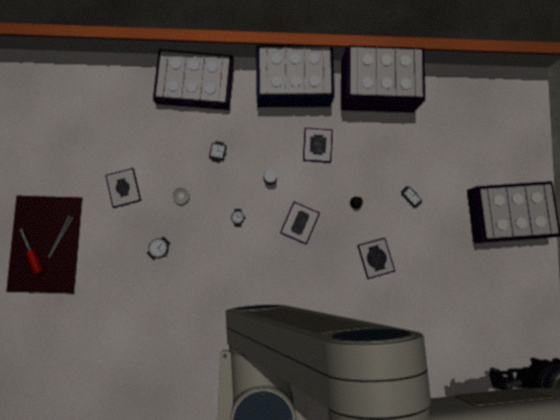

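View pics/scene0.png

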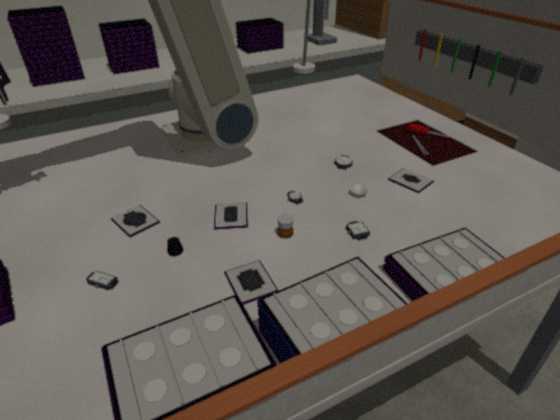

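Top picture: square watch (217,151), small watch (238,217), large watch (158,248) and oblong watch (412,196). The trays are small (123,187), square (318,144), oblong (300,222) and large (376,257). The jar is at (270,177), the loupe at (356,203), and a glass distractor at (181,196). I'll fit silhouette models to the network masks in both cameras.

```bash
cat > vis.py <<'E'
import numpy as np, cv2
from scipy.optimize import minimize
from workcell import bot
N=["large_round","small_round","square","oblong"]
DIM=dict(large_round=(52,52,26,64),small_round=(36,36,20,47),square=(42,42,24,55),oblong=(52,30,22,61))
def rect(x0,x1,y0,y1,z): return np.array([[x,y,z] for x,y in((x0,y0),(x1,y0),(x1,y1),(x0,y1))])
def watch_parts(n):
    a,b,lw,L=DIM[n]
    if "round" in n:
        t=np.linspace(0,2*np.pi,40); c=np.c_[a/2*np.cos(t),a/2*np.sin(t),0*t]
    else: c=rect(-a/2,a/2,-b/2,b/2,0)
    mk=lambda p,h:np.r_[p+[0,0,0],p+[0,0,h]]
    return [mk(c,13),mk(rect(-L/2,L/2,-lw/2,lw/2,0),11),rect(-2,2,-b/2-3.5,0,6)]
def tray_parts(n): return [np.r_[rect(-48,48,-40,40,0),rect(-48,48,-40,40,7)]]
def proj(cam,P):
    c=bot.calibration(cam); T=c["cam_to_world"]; f=210/np.tan(np.radians(c["vfov"]/2))
    q=(np.asarray(P)-T[:3,3])@T[:3,:3]; return np.c_[c["cx"]-f*q[:,0]/q[:,2],c["cy"]+f*q[:,1]/q[:,2]]
def ray(cam,uv,z):
    c=bot.calibration(cam); T=c["cam_to_world"]; f=210/np.tan(np.radians(c["vfov"]/2))
    d=T[:3,:3]@[(uv[0]-c["cx"])/f,-(uv[1]-c["cy"])/f,-1]; return T[:3,3]+d*(z-T[2,3])/d[2]
def render(cam,parts,x,y,th,z0,org,S=8,W=80):
    im=np.zeros((W*S,W*S),np.uint8); R=np.array([[np.cos(th),-np.sin(th),0],[np.sin(th),np.cos(th),0],[0,0,1]])
    for p in parts:
        h=(proj(cam,p/1000@R.T+[x,y,z0])-org+.5)*S
        cv2.fillPoly(im,[cv2.convexHull(np.round(h*16).astype(np.int32))],255,shift=4)
    return cv2.resize(im,(W,W),interpolation=cv2.INTER_AREA)/255.
def fit(masks,parts,z0,xy,ths,W=80):
    "masks: {cam: bool image}; least squares of rendered silhouette against mask"
    cr={}
    for cam,m in masks.items():
        o=np.round(proj(cam,[[*xy,z0]])[0]).astype(int)-W//2
        p=np.pad(m.astype(float),W)[o[1]+W:o[1]+2*W,o[0]+W:o[0]+2*W]; cr[cam]=(o,p)
    cost=lambda v:sum(((render(c,parts,v[0]/100,v[1]/100,v[2],z0,o,W=W)-p)**2).sum()/max(p.sum(),1) for c,(o,p) in cr.items())
    rs=[]
    for th in ths:
        s=np.array([xy[0]*100,xy[1]*100,th]); sim=np.array([s,s+[.6,0,0],s+[0,.6,0],s+[0,0,.25]])
        r=minimize(cost,s,method="Nelder-Mead",options=dict(initial_simplex=sim,maxfev=90,xatol=.005,fatol=1e-4)); rs.append((r.fun,r.x[0]/100,r.x[1]/100,(r.x[2]+np.pi/2)%np.pi-np.pi/2))
    return sorted(rs)
E
python3 - <<'E'
from vis import *
import pickle
for c in("top","scene"): bot.read_camera(c)
D={}
for n in ["watch_"+k for k in N]+["tray_"+k for k in N]+["loupe","jar"]:
    for c in("top","scene"):
        D[n,c]=r=bot.trace(c,n)
        for q in r[:2]: print(n,c,round(q["score"],2),np.round(q["at"],1),q["region"].sum(),np.round(ray(c,q["at"],.008)[:2],3))
pickle.dump(D,open("D.pkl","wb"))
E
```

```text
watch_large_round top 0.6 [158.7 247.3] 341 [0.378 0.292]
watch_large_round scene 0.68 [344.7 162. ] 198 [0.38  0.295]
watch_small_round top 0.7 [240.8 215.1] 189 [0.472 0.075]
watch_small_round top 0.41 [315.9 142.5] 978 [ 0.682 -0.127]
watch_small_round scene 0.65 [293.8 197. ] 162 [0.466 0.081]
watch_square top 0.55 [216.1 149.7] 255 [0.652 0.15 ]
watch_square scene 0.56 [356.  232.9] 316 [0.656 0.136]
watch_oblong top 0.63 [408.2 196.6] 268 [ 0.537 -0.384]
watch_oblong scene 0.68 [103.4 278.6] 447 [ 0.536 -0.391]
tray_large_round top 0.74 [377.7 257.4] 1057 [ 0.369 -0.299]
tray_large_round scene 0.67 [135.9 217.4] 837 [ 0.362 -0.293]
tray_small_round top 0.75 [121.6 187.5] 1038 [0.538 0.403]
tray_small_round scene 0.71 [285.4 225.9] 329 [0.559 0.007]
tray_small_round scene 0.6 [411.5 180.3] 649 [0.546 0.397]
tray_square top 0.89 [318.1 141.9] 971 [ 0.684 -0.133]
tray_oblong top 0.75 [299.  222.7] 1078 [ 0.456 -0.084]
tray_oblong scene 0.97 [232.2 216.2] 807 [ 0.467 -0.087]
loupe top 0.68 [355.3 198.4] 125 [ 0.528 -0.238]
loupe scene 0.6 [173.8 245.4] 278 [ 0.504 -0.24 ]
jar top 0.62 [271.5 179.5] 163 [ 0.573 -0.006]
jar scene 0.83 [285.2 227.7] 317 [0.565 0.004]
```

```bash
cat > run1.py <<'E'
from vis import *
import pickle
D=pickle.load(open("D.pkl","rb")); F={}
ths=np.radians([0,45,90,135])
for n in ["watch_"+k for k in N]+["tray_"+k for k in N]:
    k=n.split("_",1)[1]; parts=(watch_parts if n[0]=="w" else tray_parts)(k)
    at=D[n,"top"][0]["at"]; xy=ray("top",at,.006)[:2]
    m={c:min(D[n,c],key=lambda q:np.hypot(*(ray(c,q["at"],.008)[:2]-xy)))["region"] for c in("top","scene") if D[n,c]}
    for cs in (["top"],["scene"],["top","scene"]):
        mm={c:m[c] for c in cs if c in m}
        if len(mm)<len(cs): continue
        r=fit(mm,parts,0,xy,ths); F[n]=r[0][1:]
        print(n,cs,[np.round([a[0],a[1],a[2],np.degrees(a[3])],3).tolist() for a in r[:2]])
pickle.dump(F,open("F.pkl","wb"))
E
cat > ov.py <<'E'
from vis import *
import pickle,sys
F=pickle.load(open("F.pkl","rb"))
def overlay(cam,im,out,names,S=6,W=32):
    ts=[]
    for n in names:
        x,y,th=F[n]; k=n.split("_",1)[1]; parts=watch_parts(k); z0=0
        if n[0]=="t": parts=tray_parts(k)+[p[len(p)//2:]*[1,1,0]+[0,0,8] for p in watch_parts(k)[:2]]
        o=np.round(proj(cam,[[x,y,0]])[0]).astype(int)-W//2
        c=cv2.resize(im[o[1]:o[1]+W,o[0]:o[0]+W],None,fx=S,fy=S,interpolation=cv2.INTER_CUBIC)
        c=cv2.convertScaleAbs(c,alpha=1.3); raw=c.copy()
        R=np.array([[np.cos(th),-np.sin(th),0],[np.sin(th),np.cos(th),0],[0,0,1]])
        for p in parts: cv2.polylines(c,[cv2.convexHull(np.round((proj(cam,p/1000@R.T+[x,y,z0])-o+.5)*S).astype(np.int32))],True,(0,255,0),1)
        ts.append(np.vstack([raw,c]))
    cv2.imwrite(out,np.hstack(ts))
E
python3 run1.py; python3 - <<'E'
from ov import *
im=cv2.imread("pics/top0.png")
W=np
overlay("top",im,"pics/a.png",["watch_"+k for k in N],S=7,W=28); 
overlay("top",im,"pics/b.png",["tray_"+k for k in N],S=4,W=50)
a=cv2.imread("pics/a.png");
E
```

```text
watch_large_round ['top'] [[0.08, 0.376, 0.293, -41.893], [0.08, 0.376, 0.293, -42.931]]
watch_large_round ['scene'] [[0.073, 0.373, 0.297, -39.064], [0.073, 0.372, 0.297, -38.221]]Traceback (most recent call last):
  File "run1.py", line 12, in <module>
    r=fit(mm,parts,0,xy,ths); F[n]=r[0][1:]
  File "vis.py", line 37, in fit
    r=minimize(cost,s,method="Nelder-Mead",options=dict(initial_simplex=sim,maxfev=90,xatol=.005,fatol=1e-4)); rs.append((r.fun,r.x[0]/100,r.x[1]/100,(r.x[2]+np.pi/2)%np.pi-np.pi/2))
    res = _minimize_neldermead(fun, x0, args, callback, bounds=bounds,
                               **options)
    fsim[j] = func(sim[j])
              ~~~~^^^^^^^^
    fx = function(np.copy(x), *(wrapper_args + args))
  File "vis.py", line 33, in <lambda>
    cost=lambda v:sum(((render(c,parts,v[0]/100,v[1]/100,v[2],z0,o,W=W)-p)**2).sum()/max(p.sum(),1) for c,(o,p) in cr.items())
                  ~~~^^^^^^^^^^^^^^^^^^^^^^^^^^^^^^^^^^^^^^^^^^^^^^^^^^^^^^^^^^^^^^^^^^^^^^^^^^^^^^^^^^^^^^^^^^^^^^^^^^^^^^^^^
  File "vis.py", line 33, in <genexpr>
    cost=lambda v:sum(((render(c,parts,v[0]/100,v[1]/100,v[2],z0,o,W=W)-p)**2).sum()/max(p.sum(),1) for c,(o,p) in cr.items())
                        ~~~~~~^^^^^^^^^^^^^^^^^^^^^^^^^^^^^^^^^^^^^^^^^
  File "vis.py", line 24, in render
    h=(proj(cam,p/1000@R.T+[x,y,z0])-org+.5)*S
       ~~~~^^^^^^^^^^^^^^^^^^^^^^^^^
  File "vis.py", line 16, in proj
    c=bot.calibration(cam); T=c["cam_to_world"]; f=210/np.tan(np.radians(c["vfov"]/2))
ValueError: time passes only in moves, steps and waits
Traceback (most recent call last):
  File "ov.py", line 3, in <module>
    F=pickle.load(open("F.pkl","rb"))
                  ~~~~^^^^^^^^^^^^^^
FileNotFoundError: [Errno 2] No such file or directory: 'F.pkl'
```

Calibration needs caching, since too many calls in a row are refused.

```bash
python3 - <<'E'
s=open("vis.py").read()
s=s.replace('from workcell import bot\n','from workcell import bot\nCAL={c:bot.calibration(c) for c in("top","scene")}\n').replace('c=bot.calibration(cam)','c=CAL[cam]')
open("vis.py","w").write(s)
E
python3 run1.py; python3 - <<'E'
from ov import *
im=cv2.imread("pics/top0.png")
overlay("top",im,"pics/a.png",["watch_"+k for k in N],S=7,W=28); 
overlay("top",im,"pics/b.png",["tray_"+k for k in N],S=4,W=50)
E
```

```text
watch_large_round ['top'] [[0.08, 0.376, 0.293, -41.893], [0.08, 0.376, 0.293, -42.931]]
watch_large_round ['scene'] [[0.073, 0.373, 0.297, -39.064], [0.073, 0.372, 0.297, -38.221]]
watch_large_round ['top', 'scene'] [[0.215, 0.375, 0.295, -42.165], [0.215, 0.375, 0.295, -43.109]]
watch_small_round ['top'] [[0.041, 0.466, 0.085, 2.848], [0.043, 0.466, 0.085, 3.096]]
watch_small_round ['scene'] [[0.075, 0.462, 0.086, -1.239], [0.075, 0.462, 0.086, -1.954]]
watch_small_round ['top', 'scene'] [[0.173, 0.465, 0.085, 0.681], [0.176, 0.465, 0.085, 0.815]]
watch_square ['top'] [[0.117, 0.646, 0.147, -3.488], [0.117, 0.648, 0.147, -9.59]]
watch_square ['scene'] [[0.118, 0.647, 0.147, -17.299], [0.121, 0.646, 0.147, -12.648]]
watch_square ['top', 'scene'] [[0.242, 0.646, 0.147, -7.662], [0.243, 0.647, 0.147, -10.888]]
watch_oblong ['top'] [[0.032, 0.538, -0.392, 42.228], [0.033, 0.539, -0.392, 42.841]]
watch_oblong ['scene'] [[0.045, 0.535, -0.395, 43.209], [0.045, 0.535, -0.395, 43.305]]
watch_oblong ['top', 'scene'] [[0.135, 0.537, -0.393, 42.34], [0.136, 0.537, -0.393, 41.607]]
tray_large_
[... 200 characters left out ...]
e'] [[0.132, 0.366, -0.296, 16.802], [0.133, 0.366, -0.296, 16.547]]
tray_small_round ['top'] [[0.029, 0.537, 0.401, 17.079], [0.029, 0.537, 0.401, 16.877]]
tray_small_round ['scene'] [[0.037, 0.536, 0.403, 17.201], [0.037, 0.536, 0.403, 17.237]]
tray_small_round ['top', 'scene'] [[0.086, 0.537, 0.402, 17.063], [0.087, 0.537, 0.402, 17.455]]
tray_square ['top'] [[0.032, 0.676, -0.131, -3.203], [0.032, 0.676, -0.131, -3.375]]
tray_oblong ['top'] [[0.035, 0.457, -0.086, -21.816], [0.036, 0.457, -0.085, -21.105]]
tray_oblong ['scene'] [[0.068, 0.452, -0.087, -21.279], [0.069, 0.453, -0.087, -21.031]]
tray_oblong ['top', 'scene'] [[0.131, 0.455, -0.087, -21.769], [0.134, 0.455, -0.086, -21.182]]
```

View pics/a.png

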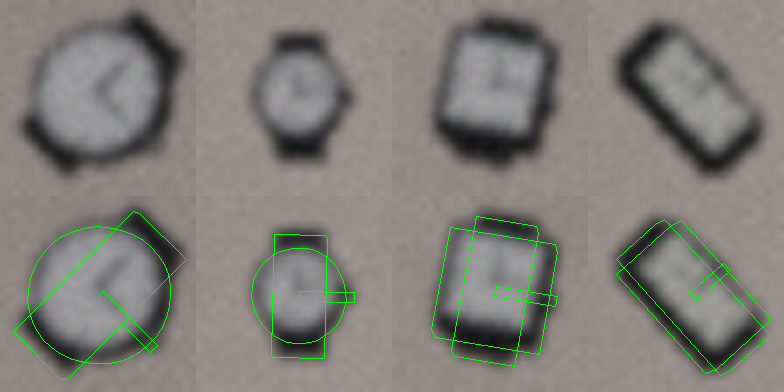

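View pics/b.png

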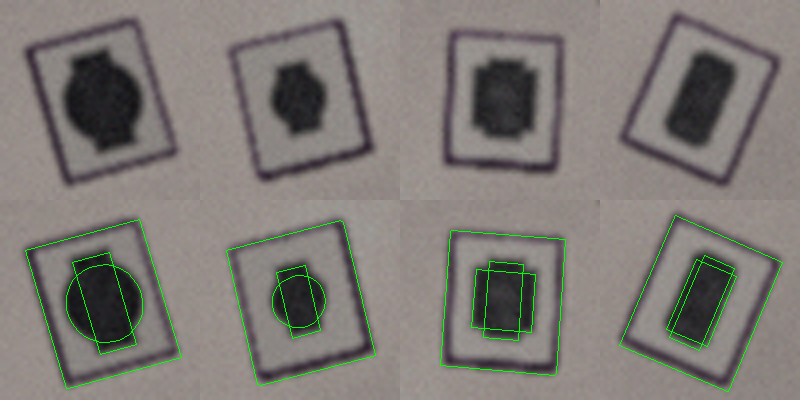

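The fits agree with the pictures in both cameras. Next is the small watch, with a touch probe to find the open-fingertip height.

```bash
cat > act.py <<'E'
import numpy as np, pickle
from workcell import bot
F=pickle.load(open("F.pkl","rb"))
def yaw_for(p,th,z):
    best=None
    for s in(-1,1):
        y=(th+s*np.pi/2+np.pi)%(2*np.pi)-np.pi
        q=bot.inverse_kinematics([*p,z],[np.pi,0,y])
        if q is not None:
            d=np.abs(np.array(q)-bot.read_state()["joint_positions"]).max()
            if best is None or d<best[0]: best=(d,y)
    return best[1]
def over(n,z=.11):
    x,y,th=F[n]; yaw=yaw_for((x,y),th,z); bot.reach([x,y,z],[np.pi,0,yaw]); return x,y
def st(*a):
    s=bot.read_state(); print(*a,round(s["time"],1),np.round(s["position"],4),np.round(s["eef_rot"],2),"w",round(s["grip_width"],4),"gf",round(s["grip_force"],1),"F",np.round(s["force"],1))
E
python3 - <<'E'
from act import *
x,y=over("watch_small_round"); st("over")
bot.move_linear([x,y,.035],.15)
print(bot.move_linear([x,y,.003],.03,stop_force=6)); st("touch"); print(bot.tip_extent)
E
```

```text
over 3.7 [0.4651 0.0839 0.1101] [3.14 0.   1.58] w 0.0853 gf 0.0 F [ 0.8 -0.4 -0.6]
True
touch 5.3 [0.4647 0.0846 0.0059] [-3.14  0.    1.58] w 0.0855 gf 4.1 F [-1.7 -0.9  8.1]
0.019
```

```bash
cat >> act.py <<'E'
ZP=dict(small_round=.018,square=.0165,oblong=.0155,large_round=.0147)
def pick(k):
    x,y=F["watch_"+k][:2]; zp=ZP[k]
    bot.move_linear([x,y,zp],.12); bot.grab(30); st("grip",k)
    bot.move_linear([x,y,.11],.15); st("up",k)
def place(k):
    x,y=over("tray_"+k); zp=ZP[k]+.008
    bot.move_linear([x,y,zp+.006],.12)
    hit=bot.move_linear([x,y,zp-.003],.02,stop_force=4); st("down",k,hit)
    bot.ungrasp(); bot.move_linear([x,y,.11],.15); st("rel",k)
E
python3 - <<'E'
from act import *
import cv2
pick("small_round")
cv2.imwrite("pics/s1.png",bot.read_camera("scene")[:,:,::-1])
E
```

```text
grip small_round 6.0 [0.4646 0.0846 0.0178] [-3.14 -0.    1.58] w 0.0462 gf 30.9 F [ 0.   0.3 -0.2]
up small_round 6.8 [0.4644 0.0846 0.1093] [-3.14 -0.    1.58] w 0.0463 gf 30.8 F [ 0.1 -0.9 -0.1]
```

View pics/s1.png

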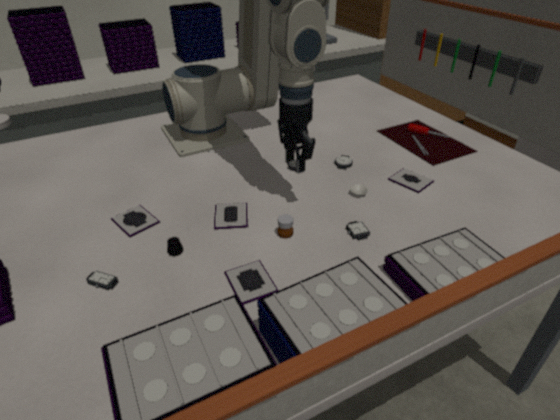

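The gripper is at about (297,150) and has lifted the small watch: the grip width is 46 mm and its spot at (294,197) is empty. I'll place it and do the square watch next.

```bash
python3 - <<'E'
from act import *
place("small_round"); over("watch_square"); pick("square"); place("square")
E
```

```text
down small_round True 9.2 [0.5376 0.4022 0.0257] [ 3.14 -0.    1.87] w 0.0462 gf 31.7 F [-0.8 -0.1  6.2]
rel small_round 10.4 [0.5369 0.4017 0.1092] [-3.14  0.    1.87] w 0.0856 gf 0.0 F [-0.3  0.3 -1.1]
grip square 12.8 [0.6469 0.1471 0.0175] [ 3.14 -0.    1.44] w 0.0543 gf 31.9 F [-1.1 -0.   5.4]
up square 13.6 [0.6459 0.1471 0.109 ] [-3.14  0.    1.44] w 0.0534 gf 31.8 F [ 0.2 -0.1 -0.6]
down square True 15.9 [ 0.6768 -0.1311  0.0253] [3.14 0.   1.51] w 0.0541 gf 32.8 F [-0.2  0.8  4.7]
rel square 17.0 [ 0.6759 -0.1308  0.1091] [-3.14 -0.    1.51] w 0.0851 gf 0.0 F [ 0.9  0.5 -0.8]
```

```bash
python3 - <<'E'
import act
from act import *
import cv2
ZP.update(oblong=.017,large_round=.0165)
for k in("oblong","large_round"): over("watch_"+k); pick(k); place(k)
# clear the view
bot.move_j([-2.6,.259,.021,1.334,0,0]); st("away")
for c in("top","scene"): cv2.imwrite(f"pics/{c}9.png",bot.read_camera(c)[:,:,::-1])
from vis import *
from ov import overlay
overlay("top",cv2.imread("pics/top9.png"),"pics/c.png",["tray_"+k for k in N],S=4,W=50)
E
```

```text
grip oblong 19.4 [ 0.5376 -0.3937  0.0181] [3.14 0.   2.31] w 0.06 gf 32.4 F [-1.5  1.5  5.7]
up oblong 20.2 [ 0.5369 -0.3931  0.109 ] [-3.14 -0.    2.31] w 0.06 gf 32.5 F [-0.4 -0.1 -0.8]
down oblong True 22.7 [ 0.4555 -0.0867  0.0257] [ 3.14 -0.    1.19] w 0.0595 gf 33.5 F [ 0.8 -0.7  2.3]
rel oblong 23.8 [ 0.4547 -0.0864  0.1094] [-3.14 -0.    1.19] w 0.0852 gf 0.0 F [0.1 0.4 0. ]
grip large_round 26.5 [0.3752 0.2951 0.0174] [ 3.14 -0.    0.83] w 0.0627 gf 31.9 F [-0.7 -1.3  4.9]
up large_round 27.3 [0.3743 0.2947 0.1094] [-3.14  0.    0.83] w 0.0628 gf 33.3 F [ 1.   0.4 -1.6]
down large_round True 30.6 [ 0.3665 -0.2962  0.0254] [3.14 0.   1.86] w 0.0629 gf 34.0 F [-0.9  0.1  6.8]
rel large_round 31.7 [ 0.3659 -0.2955  0.1094] [-3.14 -0.    1.86] w 0.0853 gf 0.0 F [-0.5 -0.9 -0.7]
away 34.5 [-0.4219 -0.3522  0.2498] [ 3.14 -0.    0.54] w 0.0849 gf 0.0 F [ 0.5 -0.4  0.2]
```

View pics/c.png

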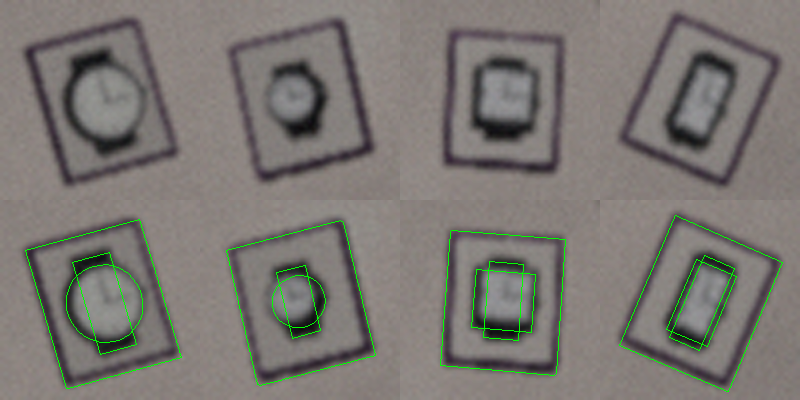

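View pics/scene9.png

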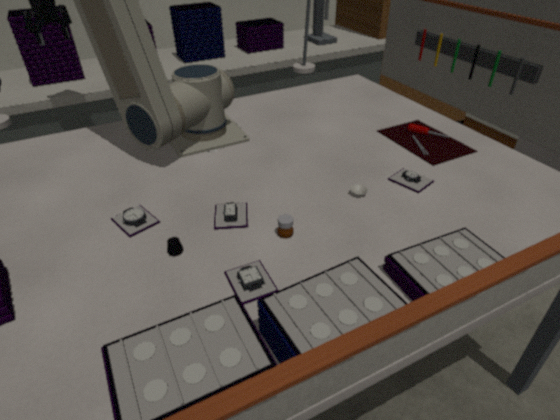

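All four watches lie flat, centred and aligned on their own trays: large (135,217), oblong (231,212), square (250,276) and small (411,177). The loupe at (174,245) and the jar at (286,226) haven't moved.

```bash
python3 -c "
from workcell import bot
print(bot.finish_job())"
```

```text
the job is handed in; nothing more can be done
None
```

All four watch heads are on their own trays, dial up, flat, centred and lined up with the outlines in the final pictures; the loupe and jar were left standing where they were, and I handed the job in at about 35 s (no verdict came back).

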